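# Pack the steriliser basket

## Robot

A 7-joint arm with a two-finger parallel gripper is mounted at the origin on the work surface. World frame = base frame: x ahead of the robot, y to its left, z up, the work surface at z = 0. Lengths are in m, angles in rad, forces in N, time in s.
With the tool pointing down it reaches from about 0.425 to 0.95 m from the base axis. Payload 16.7 kg.
Tool frame: the origin (TCP) lies at the very end of the fingers, on their centre line; the grasp point (between the pads) lies 19 mm behind it (r.hold_point_z is the distance from the TCP to the grasp point, in m); z points along the fingers, x is the direction in which the jaws open and shut, and the axes are right-handed (so a half turn about z gives the same grasp; the last joint's range is limited). The gripper opens to 94 mm and grips with 3 to 60 N. Pads are 16 mm wide; open, the fingers measure 119 mm over their backs; the gripper's body (75 mm by 177 mm) begins 78 mm behind the grasp point.
Start: joints at [0.988, 0.426, 0.074, 1.606, -0.034, 1.111, -0.067], TCP at [0.284, -0.612, 0.205] pointing down, gripper open.
Joint ranges: [-2.85, 2.85], [-0.5, 2.14], [-1.23, 1.37], [0.21, 2.46], [-1.02, 4.16], [0.16, 2.05], [-2.73, 2.73]. Speed limits (rad/s): [1.89, 1.89, 2.39, 2.39, 3.01, 3.01, 3.01].

## Interface

Orientations are given as a unit quaternion [x, y, z, w].
In Python, from plant import r, read_camera, camera_info, models gives the robot as it stands. The module is installed in compiled form; this text tells all that it offers. Calls block until the motion is done:
- r.move_ptp(position, orientation): joint-space move of the TCP to a pose.
- r.line_to(position, orientation=None, rate=0.15): straight line of the TCP; orientation=None keeps the orientation; rate is the mean speed in m/s.
- r.goto_joints(angles): joint-space move.
- r.grip(opening, grip_force=None): opening from 0.0 (shut) to 1.0 (fully open); grip_force is the grip in N (None keeps the last); returns when the fingers have stopped.
- r.pause(seconds).
- r.ik(position, orientation): joint angles nearest the present ones, or None.
- r.observe(): the state.
- read_camera(name): name is "side" or "top"; returns the picture (480x640x3 uint8, blue, green, red); there is no depth.
- camera_info(name): a dict with "fx", "fy", "cx", "cy" (pixels), "position" and "attitude" of the camera in the world. Camera axes: x right, y up, looking along -z (the intrinsics and any distortion apply to the point x, -y, -z); pixel columns grow to the right and rows downward; lengths in m; the calibration is good to about 2 mm. A picture is of the moment at which its call begins. camera_info takes no time and is no camera call.
A pose or a line that the arm cannot do raises r.MotionError and nothing moves.
- r.sign_off(): hands the job in, once; it reports no verdict.
Trained networks look in the newest picture that a camera, given by its name, has taken for a name from the list of things; names that differ only in an ending like _2 or _b are one class to them, and where a whole thing is asked for, a point or a joint stands for the part that bears it (a point fixed in the world has none). Each returns a list of dicts, best first, with "confidence" (0 to 1); they miss things now and then, are a little off and sometimes report something else, mostly with a low value. They report only what shows in the picture. A call takes as long as a camera call. They do not tell look-alikes from the thing itself.
- models.boxes_of(camera, target): "point" ([column, row] in pixels, amid what is visible of it).
- models.mark_of(camera, target): "point" ([column, row] in pixels: a listed point, or the origin of a listed thing).
The state is a dict: "time_s": time; "joints": joint angles; "joint_velocities": joint speeds; "effort": joint torques, N m; "ee_pos": TCP position; "tool_rot": TCP orientation; "contact_force": force on the tool from outside, world axes, zero at the start; "moment": the same for the moment, N m; "width": opening from 0.0 (shut) to 1.0 (fully open).
Only numpy, scipy, OpenCV 4.12 (cv2) and the standard library are available. Lean on these libraries where they do the work, as an engineer would, in place of code of your own. Each camera call takes 0.05 s, during which the arm holds its last target. There are 200 camera calls.

## Task

Pack the cassette rest, the instrument cassette and the small-parts basket into the open steel steriliser basket so that all three sit level and fully down: the rest stands on the basket's floor with its upright against one end wall, the cassette lies on the rest's foot, and the parts basket stands on the floor at the other end with its two lugs lapping over the cassette's lid. The fit is tight and only one order of loading lets them all sit right down; keep the cassette and parts basket level, set everything down gently rather than dropping it, and leave the tape roll, bottle and steel bowl where they are.

Things in the scene. Friction and masses are not known exactly. Their poses are not given: they have to be found in the camera images.
- basket: Steriliser basket, open perforated steel box, fixed; mm. Origin: centre of its underside on the worktop; x along its long side. Outside 178 (x) by 142 (y) by 58 high; floor and walls 4 thick, so inside 170 by 134 by 54 deep, inner floor 4 above the origin. Thin rolled rim and folded handles outside. Both ends alike: it may be packed either way round.
- rest: Cassette rest, perforated aluminium L, about 0.32 kg; mm. Origin: centre of the foot's underside; z up. Foot 78 (x) by 126 (y), top at height 12. Upright plate over its -x end (x -39 to -33), 126 wide, to height 60. On that a blue grip, x -45 to -33, 80 wide (y), height 60 to 90: lift by it, squeezed along x. The cassette goes on the foot, on the +x side of the upright.
- cassette: Instrument cassette, closed flat steel case, about 0.38 kg; mm. Origin: centre of its underside; z up. 66 (x) by 126 (y) by 27 high, the same both ways round. Green handle on the middle of the lid: a bar 40 long (x), 12 thick (y), height 46 to 62, on two posts: lift by it, squeezed along y.
- parts_basket: Small-parts basket, closed perforated steel box, about 0.42 kg; mm. Origin: centre of the box's underside; z up. Box 80 (x) by 126 (y) by 46 high. Two flat lugs on its -x side, each x -40 to -70, 22 wide, centred at y -50 and +50, height 41 to 46. Orange handle on the middle of the lid: a bar 40 long (x), 12 thick (y), height 65 to 81, on two posts: lift by it, squeezed along y.
- lug_tips (a point): The point midway between the tips of the parts basket's two lugs, at their underside: (-70, 0, 41) mm in the parts basket's own axes.
- tape_roll: Roll of indicator tape lying flat, 96 mm across, 24 high; origin at the centre of its underside. Leave alone.
- spray_bottle: Standing disinfectant bottle, 68 mm across, 170 high; origin at the centre of its underside. Leave alone.
- bowl: Empty steel bowl, 90 mm across, 45 high; origin at the centre of its underside. Leave alone.
Not all that is in view belongs to the job. Leave any purple look-alike of the rest alone.

How it is judged:
By the outcome, as a careful person would: the job done as asked, in the order asked, and still so for the second after the job is handed in, with the robot touching nothing.
It also fails if it takes over 69 s, if anything falls off the work surface, if the arm or the gripper's body presses on something with over 40 N, if the wrist force passes 120 N, or if a joint passes its speed limit or range.

## Working session

There is one attempt and no reset: what is moved stays moved. The work goes in short steps, each a Python script; the robot and the scene stay as the last script left them, time stands still between calls to the robot, and variables do not carry over. Pictures are saved under pics/ and viewed, about 8 in all and at most 12, crops included, and the job is handed in when it is done.

```bash
mkdir -p pics
python3 - <<'E'
from plant import r, read_camera, camera_info, models
import cv2
for c in ("top","side"):
    im=read_camera(c); cv2.imwrite(f"pics/{c}0.png",im); print(c,camera_info(c))
    for t in ("basket","rest","cassette","parts_basket","lug_tips"):
        print(c,t,[(d["point"],round(d["confidence"],2)) for d in models.mark_of(c,t)][:4])
print(r.observe()["time_s"],r.observe()["tool_rot"],r.hold_point_z)
E
```

```text
top {'fx': 477.4550593964349, 'fy': 477.4550593964349, 'cx': 321.50263122275504, 'cy': 238.60854713903106, 'position': array([0.42809765, 0.07826495, 1.1290615 ]), 'attitude': array([ 0.03640116, -0.03544702, -0.69784453,  0.71444488])}
top basket [([507.6, 289.9], 0.93)]
top rest [([139.7, 279.8], 0.87), ([302.7, 211.2], 0.36)]
top cassette [([410.2, 210.4], 0.95)]
top parts_basket [([301.5, 210.4], 0.85)]
top lug_tips [([306.0, 237.1], 0.72), ([215.8, 156.5], 0.48)]
side {'fx': 482.63155817910007, 'fy': 482.63155817910007, 'cx': 321.1436102013187, 'cy': 247.13053455548297, 'position': array([0.07850527, 0.99860326, 0.83896485]), 'attitude': array([-0.10535873,  0.43691381,  0.86840533, -0.20947086])}
side basket [([410.5, 205.6], 0.77)]
side rest [([275.9, 403.0], 0.81), ([298.6, 335.1], 0.65), ([291.9, 274.0], 0.34)]
side cassette [([335.9, 231.8], 0.94)]
side parts_basket [([290.6, 273.6], 0.83)]
side lug_tips [([382.6, 260.9], 0.59), ([314.1, 266.6], 0.56)]
0.6 [ 8.42696292e-01 -5.38389226e-01 -8.76890107e-06 -1.92124982e-05] 0.0188
```

View pics/top0.png

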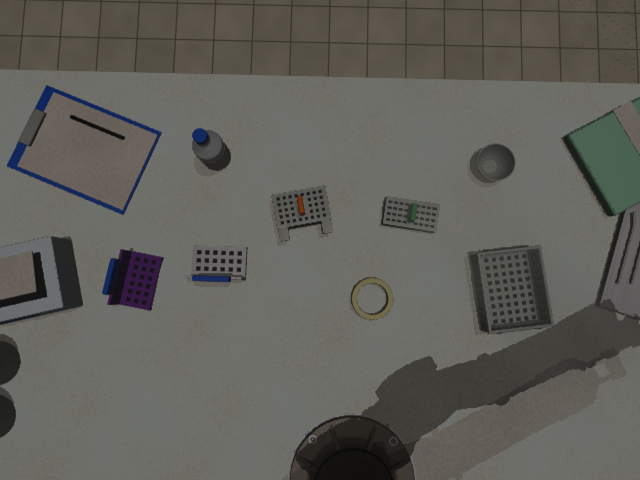

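View pics/side0.png

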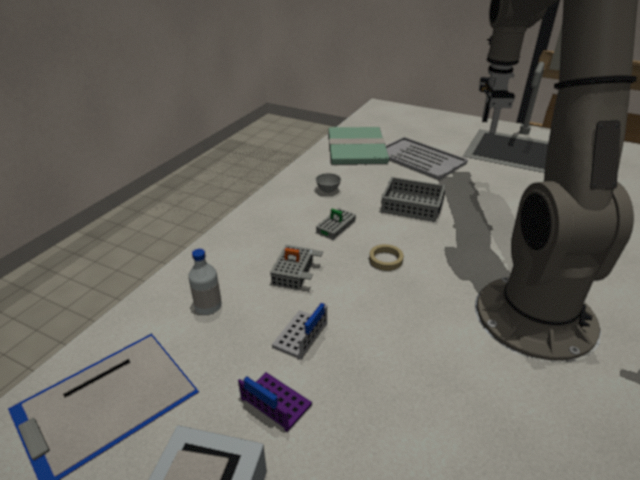

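The rest candidates in the top view are silver at (220,262) and purple at (137,280). The silver one fits, because purple is the look-alike. I'll confirm it in an enlarged crop.

Run:
```python
import cv2,numpy as np
im=cv2.imread("pics/top0.png"); im=np.clip(im.astype(float)*1.4,0,255).astype(np.uint8)
out=[]
for (cx,cy),s in [((220,262),5),((302,214),5),((411,214),5),((510,289),4)]:
    w,h=400//s,300//s; x0,y0=cx-w//2,cy-h//2
    c=cv2.resize(im[y0:y0+h,x0:x0+w],None,fx=s,fy=s,interpolation=cv2.INTER_CUBIC)
    for k in range(0,w,10): cv2.line(c,(k*s,0),(k*s,6),(0,0,255),1)
    for k in range(0,h,10): cv2.line(c,(0,k*s),(6,k*s),(0,0,255),1)
    cv2.putText(c,f"{x0},{y0}",(10,290),0,.5,(0,0,255),1); out.append(c)
cv2.imwrite("pics/m1.png",np.vstack([np.hstack(out[:2]),np.hstack(out[2:])]))
```

```text
(no output)
```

View pics/m1.png

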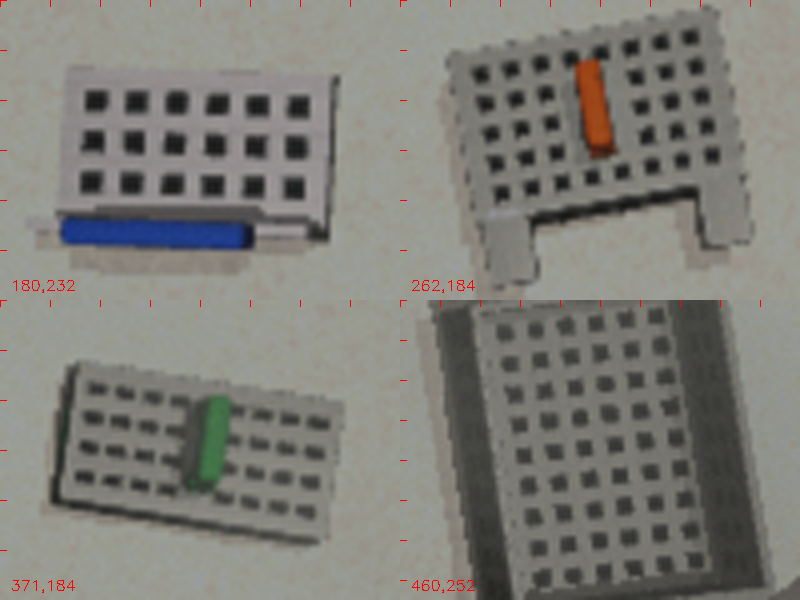

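```bash
cat > h.py <<'E'
import numpy as np, cv2
from scipy.spatial.transform import Rotation as R
from scipy.optimize import least_squares
from plant import r, read_camera, camera_info, models
CI={c:camera_info(c) for c in("top","side")}
def proj(c,P):
    i=CI[c]; p=(np.atleast_2d(P)-i["position"])@R.from_quat(i["attitude"]).as_matrix()
    return np.c_[i["cx"]+i["fx"]*p[:,0]/-p[:,2], i["cy"]-i["fy"]*p[:,1]/-p[:,2]]
def ray(c,px,z):
    i=CI[c]; d=R.from_quat(i["attitude"]).apply([(px[0]-i["cx"])/i["fx"],-(px[1]-i["cy"])/i["fy"],-1])
    return i["position"]+d*(z-i["position"][2])/d[2]
def place(q,P):  # q=x,y,yaw,z ; P in mm
    c,s=np.cos(q[2]),np.sin(q[2]); P=np.atleast_2d(P)/1000.
    return np.c_[q[0]+c*P[:,0]-s*P[:,1], q[1]+s*P[:,0]+c*P[:,1], P[:,2]+(q[3] if len(q)>3 else 0)]
def fit(obs,q0):  # obs list of (cam,Pmm,px)
    f=lambda q: np.concatenate([(proj(c,place(q,P))[0]-px) for c,P,px in obs])
    s=least_squares(f,q0,loss="soft_l1"); return s.x,f(s.x).reshape(-1,2)
def blob(im,col):
    h=cv2.cvtColor(im,cv2.COLOR_BGR2HSV); lo,hi={"blue":((108,150,60),(124,255,255)),"green":((50,80,40),(80,255,255)),"orange":((4,170,80),(16,255,255))}[col]
    return cv2.inRange(h,lo,hi)
def boxpts(b):
    x0,x1,y0,y1,z0,z1=b; return np.array([[x,y,z] for z in(z0,z1) for x,y in((x0,y0),(x1,y0),(x1,y1),(x0,y1))])
BOX={"rest":[(-39,39,-63,63,0,12),(-39,-33,-63,63,12,60),(-45,-33,-40,40,60,90)],
"cassette":[(-33,33,-63,63,0,27),(-20,20,-6,6,46,62)],
"parts_basket":[(-40,40,-63,63,0,46),(-70,-40,-61,-39,41,46),(-70,-40,39,61,41,46),(-20,20,-6,6,65,81)],
"basket":[(-89,89,-71,71,0,58),(-85,85,-67,67,4,58)]}
def overlay(im,c,name,q,col=(0,0,255),s=1,off=(0,0)):
    for b in BOX[name]:
        p=((proj(c,place(q,boxpts(b)))-off+0.5)*s).astype(int)
        for i,j in[(0,1),(1,2),(2,3),(3,0),(4,5),(5,6),(6,7),(7,4),(0,4),(1,5),(2,6),(3,7)]:
            cv2.line(im,tuple(map(int,p[i])),tuple(map(int,p[j])),col,1)
E
cat > fit1.py <<'E'
from h import *; import json
top=cv2.imread("pics/top0.png"); side=cv2.imread("pics/side0.png")
def cen(im,col,x,y,rad=30):
    m=blob(im,col); k=np.zeros_like(m); cv2.circle(k,(x,y),rad,255,-1); M=cv2.moments(m&k,True)
    return [M["m10"]/M["m00"],M["m01"]/M["m00"]],M["m00"]
for n,im,lst in(("top",top,(("blue",218,278),("orange",301,205),("green",413,212))),("side",side,(("blue",316,320),("orange",292,254),("green",336,214)))):
    for a in lst:
        try: print(n,a[0],cen(im,*a,22))
        except Exception as e: print(n,a[0],e)
C=lambda o,x,y,s=5:np.array([o[0]+x/s-.5,o[1]+y/s-.5])
o=(180,232);A=(262,184);B=(371,184)
h=lambda im,col,x,y:np.array(cen(im,col,x,y,22)[0])
# rest: image up = +x side (upright lower). image left = world +y
obs={"rest":[("top",[39,63,12],C(o,68,66)),("top",[39,-63,12],C(o,333,76)),("top",[-39,40,90],C(o,60,218)+[0,0]) if 0 else ("top",[-39,0,88],h(top,"blue",218,278))],
"parts_basket":[("top",[40,63,46],C(A,47,55)),("top",[40,-63,46],C(A,315,8)),("top",[-70,61,46],C(A,90,287)),("top",[-70,39,46],C(A,135,282)),("top",[-70,-39,46],C(A,305,247)),("top",[-70,-61,46],C(A,350,238)),("top",[0,0,80],h(top,"orange",301,205))],
"cassette":[("top",[33,63,27],C(B,78,62)),("top",[33,-63,27],C(B,344,103)),("top",[-33,-63,27],C(B,325,238)),("top",[-33,63,27],C(B,62,197)),("top",[0,0,60],h(top,"green",413,212))],
"basket":[("top",[89,71,58],(468.5,250)),("top",[89,-71,58],(541.5,246)),("top",[-89,-71,58],(552,327)),("top",[-89,71,58],(479,333))]}
Q={}
for n,ob in obs.items():
    p=ray("top",ob[0][2],.03); q,res=fit(ob,[p[0],p[1],0.]); Q[n]=q.tolist(); print(n,q.round(4),res.round(1).tolist())
json.dump(Q,open("q.json","w"))
out=[]
for n,(cx,cy),s in[("rest",(220,262),5),("parts_basket",(302,214),5),("cassette",(411,214),5),("basket",(510,289),3)]:
    w,hh=400//s,300//s;x0,y0=cx-w//2,cy-hh//2
    c=cv2.resize(np.clip(top[y0:y0+hh,x0:x0+w]*1.4,0,255).astype(np.uint8),(400,300),interpolation=cv2.INTER_CUBIC); overlay(c,"top",n,Q[n],s=s,off=(x0,y0)); out.append(c)
cv2.imwrite("pics/m2.png",np.vstack([np.hstack(out[:2]),np.hstack(out[2:])]))
E
python3 fit1.py
```

```text
top blue ([212.0194805194805, 278.25324675324674], 154.0)
top orange ([300.2151898734177, 204.0379746835443], 79.0)
top green ([413.4927536231884, 211.65217391304347], 69.0)
side blue ([313.8, 316.2344827586207], 145.0)
side orange ([291.4761904761905, 250.4047619047619], 42.0)
side green ([334.8588235294118, 216.3764705882353], 85.0)
rest [0.4808 0.3188 0.0041] [[0.1, 0.4], [0.7, -0.5], [-0.9, 0.1]]
parts_basket [0.6115 0.131  0.2001] [[-0.4, -0.2], [-0.1, -0.2], [-0.1, 0.1], [0.4, -0.6], [0.1, 0.4], [0.6, 0.6], [-0.4, -0.1]]
cassette [ 0.6041 -0.126  -0.1306] [[0.0, -0.2], [0.2, -0.3], [0.3, 0.5], [-0.8, 0.4], [0.1, -0.3]]
basket [ 0.4354 -0.3428  0.0892] [[6.2, 0.9], [-3.9, 0.7], [-5.5, -0.3], [3.6, -2.0]]
```

View pics/m2.png

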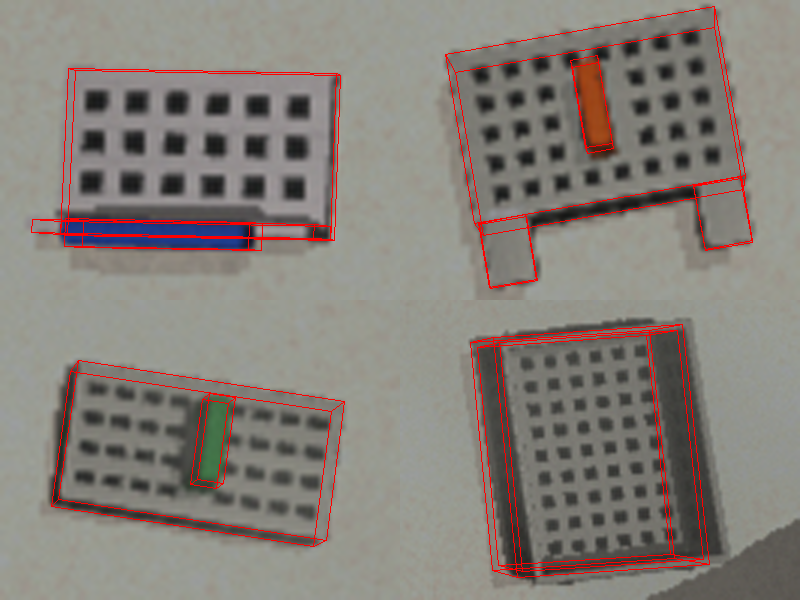

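Run:
```python
from h import *; import json
top=cv2.imread("pics/top0.png"); side=cv2.imread("pics/side0.png")
g=cv2.cvtColor(top,cv2.COLOR_BGR2GRAY)
# hole detection at 6x inside basket floor
x0,y0,w,h,s=478,254,62,72,6
c=cv2.resize(g[y0:y0+h,x0:x0+w],None,fx=s,fy=s,interpolation=cv2.INTER_CUBIC)
b=cv2.adaptiveThreshold(c,255,0,cv2.THRESH_BINARY_INV,41,8)
n,_,st,ce=cv2.connectedComponentsWithStats(b)
pts=[(ce[i]+.5)/s-.5+[x0,y0] for i in range(1,n) if 120<st[i,4]<900 and max(st[i,2:4])<36]
W=np.array([ray("top",p,.004)[:2] for p in pts]); print(len(W))
(cc,sz,a)=cv2.minAreaRect((W*1000).astype(np.float32)); print(cc,sz,a)
np.save("holes.npy",W)
def crop(im,c,ctr,s,W,H,ov):
    w,h=W//s,H//s;x,y=ctr[0]-w//2,ctr[1]-h//2
    k=cv2.resize(np.clip(im[y:y+h,x:x+w]*1.4,0,255).astype(np.uint8),(w*s,h*s),interpolation=cv2.INTER_CUBIC)
    if ov: overlay(k,c,"basket",ov,s=s,off=(x,y))
    print(ctr,x,y,s);
    return k,(x,y)
yaw=np.radians(a if abs(a)<45 else a-90); q=[cc[0]/1000,cc[1]/1000,yaw]; print(q); json.dump(q,open("qb.json","w"))
k1,o=crop(top,"top",(510,289),6,600,600,None)
for p in pts: cv2.circle(k1,tuple(int(v) for v in (p-o+.5)*6),3,(0,255,0),-1)
overlay(k1,"top","basket",q,s=6,off=o)
k2,_=crop(side,"side",(412,198),5,400,300,q)
cv2.imwrite("pics/m3.png",cv2.resize(k1,(600,600)))
cv2.imwrite("pics/m3b.png",k2)
```

```text
56
(430.3498229980469, -344.9413146972656) (151.40628051757812, 125.24337768554688) 7.984658718109131
[0.43034982299804686, -0.34494131469726563, np.float64(0.1393585842790741)]
(510, 289) 460 239 6
(412, 198) 372 168 5
```

View pics/m3.png

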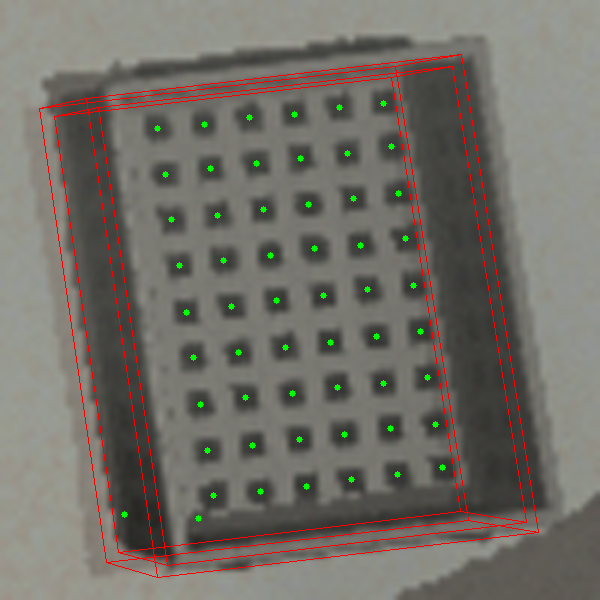

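The top view shows the floor holes as 6 visible columns by 9 rows. A seventh column is hidden by the left wall at crop x≈135–170. The rim corners are at roughly (115,68), (488,40), (550,510) and (175,570) in the crop. I'll refit the basket with a 7×9 hole grid.

Run:
```python
from h import *; import json
W=np.load("holes.npy"); top=cv2.imread("pics/top0.png"); side=cv2.imread("pics/side0.png")
px=proj("top",np.c_[W,np.full(len(W),.004)])
a=.125
def f(v,W):
    c,s=np.cos(v[2]),np.sin(v[2]); d=W-v[:2]; l=np.c_[c*d[:,0]+s*d[:,1],-s*d[:,0]+c*d[:,1]]/v[3]
    return l
v=np.array([.433,-.335,.125,.018])
# start from median col
c0=ray("top",(460+305/6,239+308/6),.004)[:2]; v[:2]=ray("top",(460+270/6,239+302/6),.004)[:2]
l=f(v,W); idx=np.round(l); ok=(np.abs(l-idx).max(1)<.35)
for _ in range(3):
    s=least_squares(lambda v:((f(v,W[ok])-idx[ok])*v[3]).ravel(),v); v=s.x; l=f(v,W); idx=np.round(l); ok=(np.abs(l-idx).max(1)<.2)
print(v,ok.sum(),idx[ok].min(0),idx[ok].max(0),np.abs(s.fun).max())
q=v[:3].tolist(); Q=json.load(open("q.json")); Q["basket"]=q; json.dump(Q,open("q.json","w")); print(Q)
def cr(im,c,ctr,s,W,H,names):
    w,h=W//s,H//s;x,y=ctr[0]-w//2,ctr[1]-h//2
    k=cv2.resize(np.clip(im[y:y+h,x:x+w]*1.4,0,255).astype(np.uint8),(w*s,h*s),interpolation=cv2.INTER_CUBIC)
    for n in names: overlay(k,c,n,Q[n],s=s,off=(x,y))
    return cv2.resize(k,(W,H))
cv2.imwrite("pics/m4.png",np.vstack([np.hstack([cr(top,"top",(510,289),4,400,400,["basket"]),cr(side,"side",(412,198),5,400,400,["basket"])]),
 np.hstack([cr(side,"side",(300,333),4,266,200,["rest"]),cr(side,"side",(294,265),4,267,200,["parts_basket"]),cr(side,"side",(336,224),5,267,200,["cassette"])])]))
```

```text
[ 0.43504687 -0.35319096  0.14109436  0.01797293] 55 [-4. -3.] [4. 4.] 0.0024848675548309936
{'rest': [0.4808469333152248, 0.3188092341000557, 0.0040550810202217655], 'parts_basket': [0.6115327943366055, 0.13101691293841164, 0.20008689629978452], 'cassette': [0.6041258163705604, -0.12595033234165617, -0.13057879822599233], 'basket': [0.4350468729162162, -0.35319095725411376, 0.1410943587829657]}
```

View pics/m4.png

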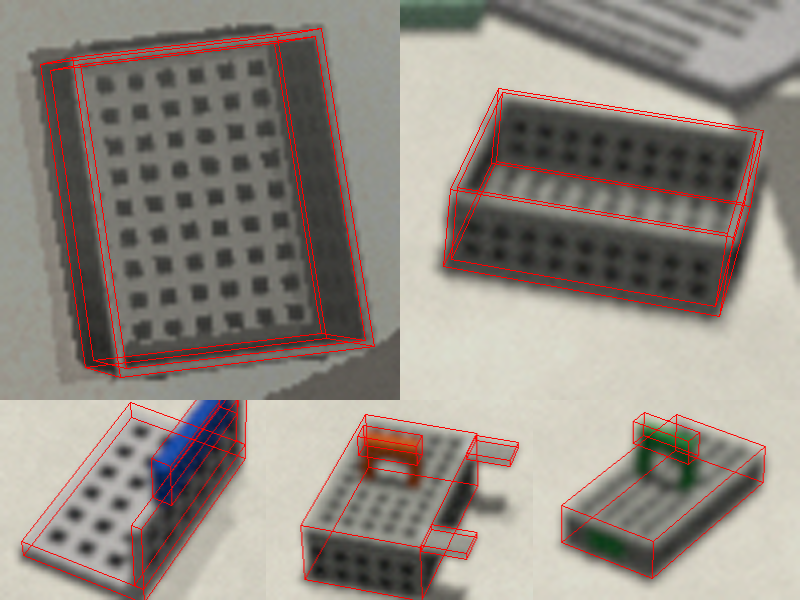

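```bash
cat >> h.py <<'E'
import json
Q=json.load(open("q.json"))
def quat(t): return (R.from_euler("z",t)*R.from_euler("x",np.pi)).as_quat()
def choose(p,t):  # t or t+pi by joint-7 margin
    best=None
    for k in(t,t+np.pi):
        j=r.ik(p,quat(k))
        if j is not None and (best is None or abs(j[6])<best[0]): best=(abs(j[6]),k)
    return best[1]
HP=r.hold_point_z
G={"rest":((-39,0),.078,0.),"cassette":((0,0),.054,np.pi/2),"parts_basket":((0,0),.073,np.pi/2)}
def tcp(name,q,z=0):  # TCP position for grasp of object at pose q with underside at z
    (gx,gy),gz,_=G[name]; p=place(q,[gx,gy,0])[0]; return np.array([p[0],p[1],z+gz-HP])
def st(m=""):
    o=r.observe(); print(m,"t",round(o["time_s"],2),"pos",np.round(o["ee_pos"],4),"F",np.round(o["contact_force"],1),"M",np.round(o["moment"],2),"w",round(o["width"],3)); return o
def pick(name,lift=.11):
    q=Q[name]; p=tcp(name,q); t=choose(p,q[2]+G[name][2]); json.dump(t-q[2],open("rel_"+name,"w"))
    r.grip(.5,20); r.move_ptp(p+[0,0,.06],quat(t)); r.line_to(p,rate=.12); st("down")
    r.grip(0,30); st("grip"); r.line_to(p+[0,0,lift],rate=.15); st("lift")
def bpose(x,y=0,z=.004): # object pose in basket frame (m)
    b=Q["basket"]; p=place(b,[x*1000,y*1000,0])[0]; return [p[0],p[1],b[2]]
E
python3 - <<'E'
from h import *
r.line_to(np.array(r.observe()["ee_pos"])+[0,0,.05],rate=.2)
pick("rest",.11)
for c in("top","side"): cv2.imwrite(f"pics/rest1_{c}.png",read_camera(c))
p=np.array(tcp("rest",bpose(-.045),.12)); print(r.ik(p,quat(Q["basket"][2]+json.load(open("rel_rest")))))
E
```

```text
down t 5.85 pos [0.4418 0.319  0.0594] F [ 0.4  0.1 -0.2] M [ 0.01 -0.08  0.  ] w 0.498
grip t 6.49 pos [0.442  0.3187 0.0594] F [ 0.6 -1.   5.3] M [-0.26 -0.11 -0.05] w 0.124
lift t 7.38 pos [0.4415 0.3181 0.1683] F [ 0.  -1.1 -4.3] M [-0.1  -0.04 -0.08] w 0.125
[ 1.2526894   0.23906991 -0.65553252  1.9730077   0.17413619  0.98476767
  0.65515351]
```

```bash
cat >> h.py <<'E'
def look(fn,views,names,s=4,size=(400,300)):
    out=[]
    for c,q,ns in views:
        im=cv2.imread(f"pics/{fn}_{c}.png"); u=proj(c,place(q,[0,0,40]))[0].astype(int)
        w,h=size[0]//s,size[1]//s; x=int(np.clip(u[0]-w//2,0,640-w)); y=int(np.clip(u[1]-h//2,0,480-h))
        k=cv2.resize(np.clip(im[y:y+h,x:x+w]*1.4,0,255).astype(np.uint8),(w*s,h*s),interpolation=cv2.INTER_CUBIC); raw=k.copy()
        for n,qq in ns: overlay(k,c,n,qq,s=s,off=(x,y))
        out.append(np.hstack([raw,k])); print(c,"crop origin",x,y)
    cv2.imwrite(f"pics/{fn}_look.png",np.vstack(out))
E
python3 - <<'E'
from h import *
q=Q["rest"]+[.109]
look("rest1",[(c,q,[("rest",q)]) for c in("top","side")],0)
E
```

```text
top crop origin 155 221
side crop origin 248 248
```

View pics/rest1_look.png

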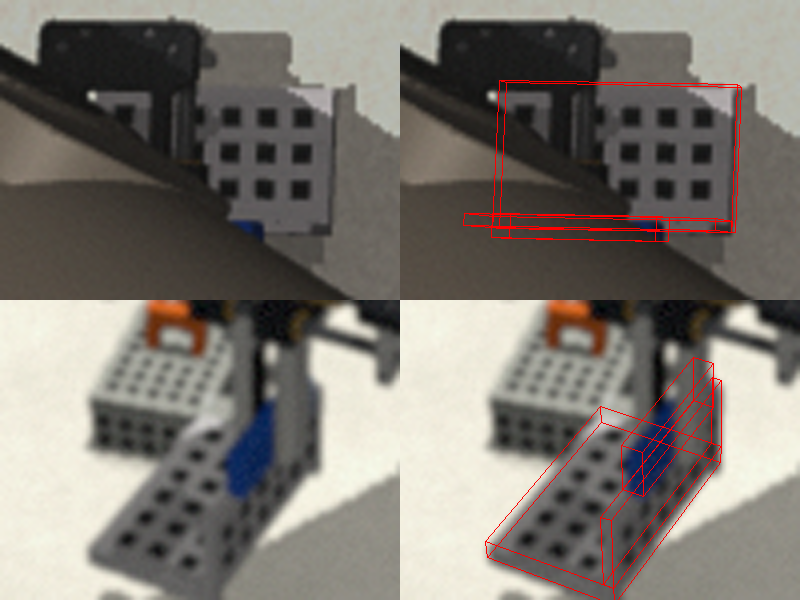

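The rest is held (11.7 mm). The overlay shows it about 2–3 mm further to +y than modelled: its right edge is at crop x 333, against 340 in the model. I'll correct for that and hover over the basket.

Run:
```python
from h import *
q=bpose(-.043,-.002); p=tcp("rest",q,.085); k=quat(q[2]+json.load(open("rel_rest")))
o=np.array(r.observe()["ee_pos"])
r.move_ptp([.50,0,o[2]+.01],quat(.08)) ; st("mid")
r.move_ptp(p,k); r.pause(.3); st("hover")
for c in("top","side"): cv2.imwrite(f"pics/rest2_{c}.png",read_camera(c))
q2=bpose(-.043,0)+[.085]
look("rest2",[(c,bpose(0)+[.03],[("rest",q2),("basket",Q["basket"])]) for c in("top","side")],0)
```

```text
mid t 8.71 pos [0.5001 0.0013 0.1782] F [ 0.2  0.1 -2.3] M [-0.03 -0.01 -0.02] w 0.125
hover t 10.47 pos [ 0.3546 -0.3663  0.1443] F [ 0.9 -0.3 -3.6] M [-0.03 -0.06  0.  ] w 0.125
top crop origin 467 251
side crop origin 363 149
```

View pics/rest2_look.png

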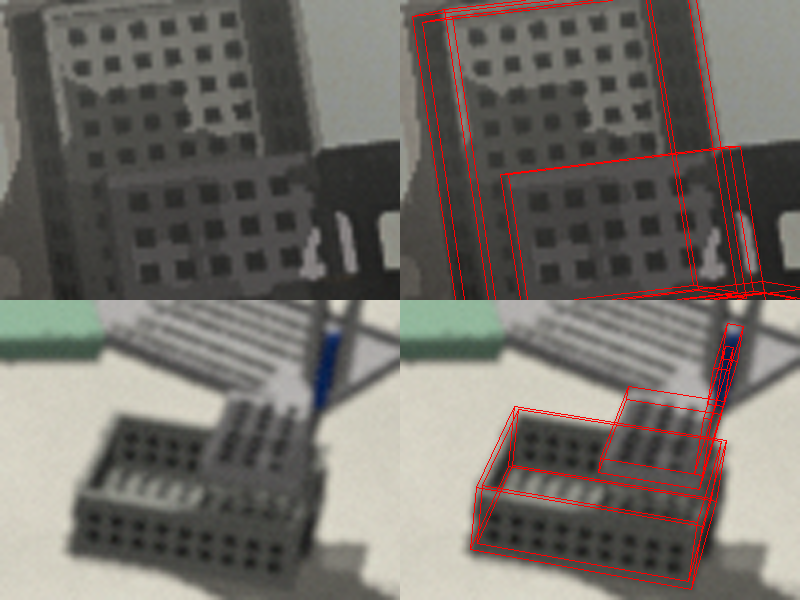

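```bash
cat >> h.py <<'E'
def lower(name,q,zs,k,lim=6,rate=.06):
    f0=r.observe()["contact_force"][2]
    for z in zs:
        r.line_to(tcp(name,q,z),k,rate=rate); f=np.array(r.observe()["contact_force"])
        print(round(z,4),np.round(f,1),end=" ")
        if f[2]-f0>lim or np.linalg.norm(f[:2])>8: print("CONTACT"); return z
    return None
E
python3 - <<'E'
from h import *
q=bpose(-.043,-.002); k=quat(q[2]+json.load(open("rel_rest")))
print(lower("rest",q,[.06,.045,.03,.018,.012,.009,.007,.0055,.0045,.0035],k,lim=5)); st("low")
E
```

```text
0.06 [-0.2 -0.9 -2.5] 0.045 [ 0.4 -0.5 -3.7] 0.03 [ 0.3  0.4 -4.2] 0.018 [ 0.5 -0.1 -3.4] 0.012 [ 0.2  0.4 -2.9] 0.009 [-0.   0.8 -4.6] 0.007 [-0.1  0.  -4. ] 0.0055 [ 0.2 -0.1 -2.4] 0.0045 [ 1.3 -0.4 -3.3] 0.0035 [-3.   3.1 10.4] CONTACT
0.0035
low t 13.79 pos [ 0.3543 -0.3668  0.0633] F [-3.   3.1 10.4] M [ 0.65  0.87 -0.06] w 0.127
```

Run:
```python
from h import *
k=quat(Q["basket"][2]+json.load(open("rel_rest"))); b=Q["basket"][2]; ax=np.array([np.cos(b),np.sin(b)])
for x in(-.043,-.0438,-.0446,-.0454,-.0462,-.047,-.0478):
    r.line_to(tcp("rest",bpose(x,-.002),.0042),k,rate=.03); f=np.array(r.observe()["contact_force"]); print(x,np.round(f,1),"along",round(f[:2]@ax,1))
    if f[:2]@ax>7: break
r.grip(.2); st("rel"); r.grip(.35); p=np.array(r.observe()["ee_pos"])
r.line_to(p+[0,0,.12],rate=.2); st("up")
q=Q["cassette"]; t=choose(tcp("cassette",q),q[2]+np.pi/2); r.grip(.5); r.move_ptp(tcp("cassette",q)+[0,0,.12],quat(t)); st("over")
for c in("top","side"): cv2.imwrite(f"pics/cas0_{c}.png",read_camera(c))
qr=bpose(-.046,0)+[.004]
look("cas0",[(c,bpose(0)+[.03],[("rest",qr),("basket",Q["basket"])]) for c in("top","side")],0)
```

```text
-0.043 [ 0.1 -0.8 -3.6] along -0.0
-0.0438 [ 1.  -1.1 -3.3] along 0.9
-0.0446 [ 0.6 -0.3 -3.5] along 0.6
-0.0454 [ 4.7  1.4 -6.1] along 4.9
-0.0462 [ 8.3  0.9 -8.4] along 8.4
rel t 15.4 pos [ 0.3508 -0.3673  0.0634] F [-0.5 -0.5 -0.1] M [-0.03 -0.12  0.02] w 0.197
up t 16.6 pos [ 0.3504 -0.367   0.1825] F [-0.3 -0.1 -1.4] M [ 0.06 -0.05  0.05] w 0.351
over t 18.37 pos [ 0.6037 -0.1275  0.1551] F [-0.1 -0.5  0.2] M [ 0.06 -0.15  0.04] w 0.496
top crop origin 467 251
side crop origin 363 149
```

View pics/cas0_look.png

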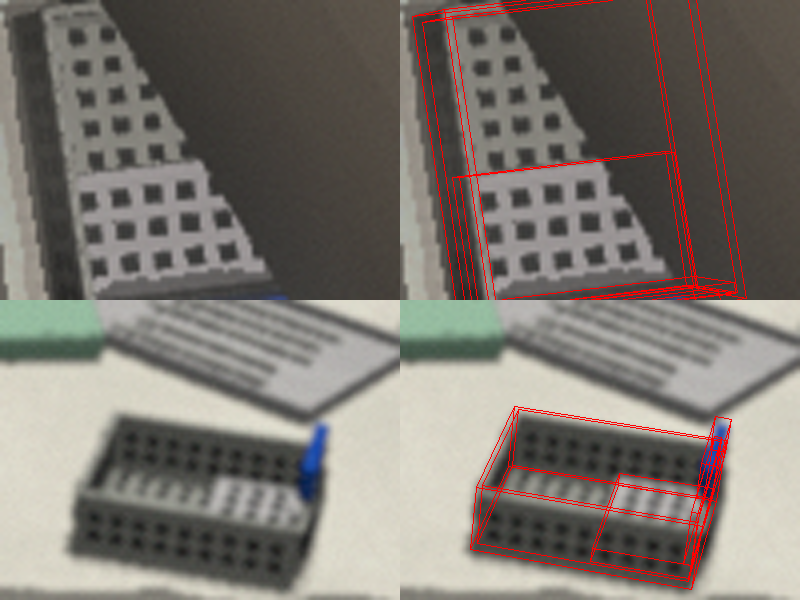

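The rest is seated flat against the near end wall, with contact felt at -45 mm against -46 predicted. Next is the cassette.

```bash
cat > cas.py <<'E'
from h import *
pick("cassette",.15)
k=quat(Q["basket"][2]+json.load(open("rel_cassette"))); Y=0.
r.move_ptp(tcp("cassette",bpose(-.039,Y),.125),k); r.pause(.2); st("hover")
for c in("top","side"): cv2.imwrite(f"pics/cas1_{c}.png",read_camera(c))
q=bpose(-.039,Y)+[.125]
look("cas1",[(c,bpose(0)+[.08],[("cassette",q),("basket",Q["basket"])]) for c in("top","side")],0)
E
python3 cas.py
```

```text
down t 19.68 pos [ 0.6043 -0.1256  0.0353] F [-0.3 -0.2 -0.1] M [ 0.04 -0.16  0.01] w 0.503
grip t 20.32 pos [ 0.6042 -0.1261  0.0354] F [-0.8 -0.9  4.3] M [-0.15  0.07 -0.06] w 0.13
lift t 21.48 pos [ 0.6036 -0.126   0.1842] F [-0.   0.2 -4.5] M [ 0.04 -0.12  0.01] w 0.123
hover t 22.87 pos [ 0.3974 -0.3579  0.1603] F [ 0.1  1.1 -2.9] M [ 0.13 -0.15  0.05] w 0.126
top crop origin 476 251
side crop origin 365 135
```

View pics/cas1_look.png

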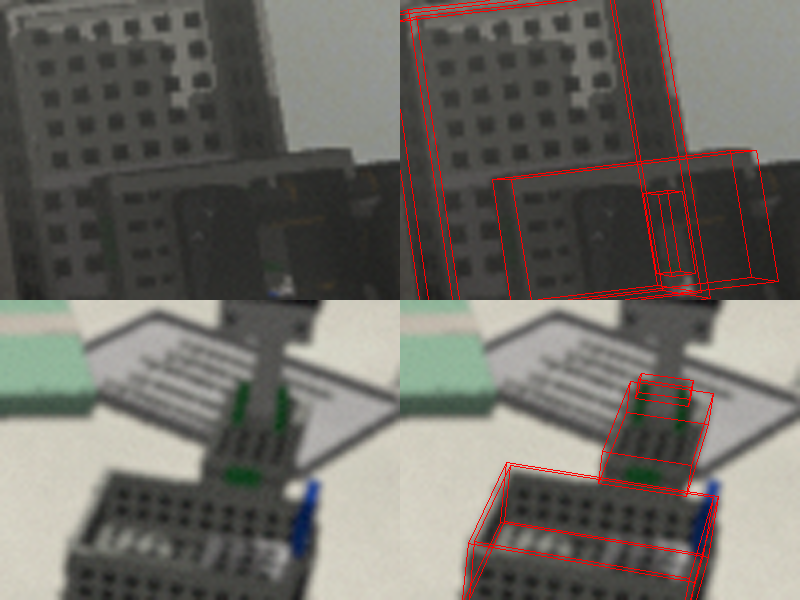

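Run:
```python
from h import *
k=quat(Q["basket"][2]+json.load(open("rel_cassette"))); b=Q["basket"][2]; ax=np.array([np.cos(b),np.sin(b)])
if lower("cassette",bpose(-.040),[.1,.07,.05,.035,.026],k,lim=5) is None:
    for x in(-.041,-.042,-.043,-.0436,-.0442,-.0448,-.0454,-.046,-.0466):
        r.line_to(tcp("cassette",bpose(x),.024),k,rate=.04); f=np.array(r.observe()["contact_force"]); print(x,np.round(f,1),"along",round(f[:2]@ax,1))
        if f[:2]@ax>4: break
    xs=x+.001; print("xs",xs)
    z=lower("cassette",bpose(xs),[.021,.0185,.0175,.0167,.016,.0152],k,lim=5,rate=.04); st("end")
```

```text
0.1 [-0.2  0.4 -4.5] 0.07 [ 0.1 -0.1 -3. ] 0.05 [-0.2  0.8 -4.3] 0.035 [ 0.2  0.  -3.3] 0.026 [-0.   0.5 -4.4] -0.041 [-0.8  0.2 -4.2] along -0.7
-0.042 [-0.2  0.7 -3. ] along -0.1
-0.043 [-0.  -0.3 -5. ] along -0.1
-0.0436 [ 0.3 -0.7 -3.3] along 0.2
-0.0442 [ 0.7 -0.2 -4.5] along 0.6
-0.0448 [ 0.9  0.  -4.4] along 0.9
-0.0454 [ 0.2 -0.1 -3.9] along 0.2
-0.046 [-0.4 -0.  -3.5] along -0.4
-0.0466 [ 1.7  0.6 -4.4] along 1.8
xs -0.0456
0.021 [ 0.4  0.5 -3.7] 0.0185 [-0.8 -0.4 -4.1] 0.0175 [ 0.3 -0.4 -4.6] 0.0167 [-0.2 -0.5 -3.4] 0.016 [-1.5  0.3  0. ] 0.0152 [-6.8  3.3 19.7] CONTACT
end t 29.12 pos [ 0.39   -0.3596  0.0512] F [-6.8  3.3 19.7] M [1.04 1.47 0.03] w 0.127
```

Run:
```python
from h import *
k=quat(Q["basket"][2]+json.load(open("rel_cassette")))
r.line_to(tcp("cassette",bpose(-.0456),.0161),k,rate=.04); r.grip(.2); r.grip(.35); p=np.array(r.observe()["ee_pos"]); r.line_to(p+[0,0,.12],rate=.2); st("up")
pick("parts_basket",.15)
k=quat(Q["basket"][2]+json.load(open("rel_parts_basket")))
r.move_ptp(tcp("parts_basket",bpose(.043),.11),k); r.pause(.2); st("hover")
for c in("top","side"): cv2.imwrite(f"pics/pb1_{c}.png",read_camera(c))
q=bpose(.043)+[.11]
look("pb1",[(c,bpose(0)+[.06],[("parts_basket",q),("cassette",bpose(-.0456)+[.016]),("basket",Q["basket"])]) for c in("top","side")],0)
```

```text
up t 30.93 pos [ 0.3893 -0.3596  0.1704] F [-1.   0.6 -0.7] M [ 0.07 -0.13  0.04] w 0.346
down t 33.98 pos [0.6116 0.1313 0.0544] F [0.3 0.1 0.4] M [ 0.09 -0.16 -0.02] w 0.502
grip t 34.62 pos [0.6117 0.1307 0.0544] F [-0.8 -3.8  4.2] M [-0.59 -0.07  0.02] w 0.124
lift t 35.77 pos [0.6111 0.1307 0.2032] F [ 0.3 -1.  -4.5] M [ 0.02 -0.16  0.  ] w 0.126
hover t 37.78 pos [ 0.4782 -0.3464  0.1643] F [ 0.3  0.6 -4.1] M [ 0.07 -0.16 -0.04] w 0.125
top crop origin 472 251
side crop origin 364 140
```

View pics/pb1_look.png

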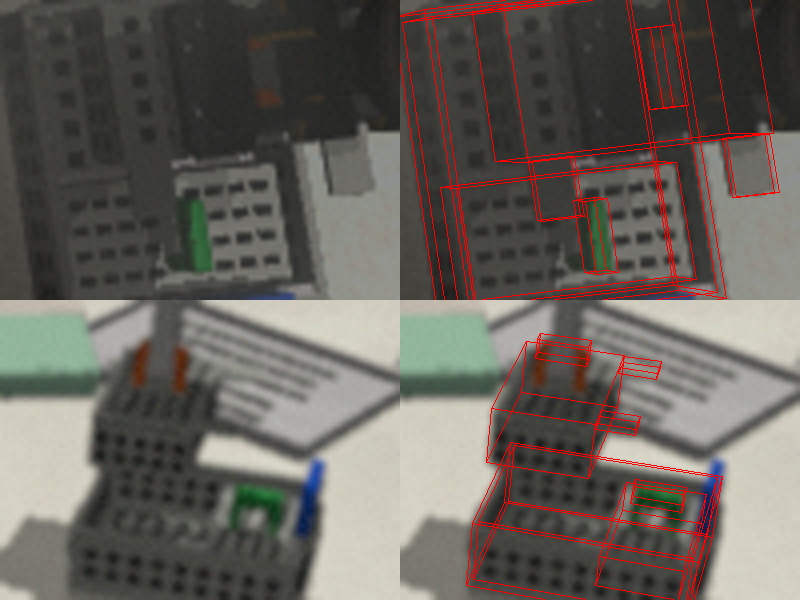

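The parts basket in the hand matches the model within about 1 px. The right lug is at crop (323–375, 137–195), and the cassette sits down in place. I'll lower it now.

Run:
```python
from h import *
k=quat(Q["basket"][2]+json.load(open("rel_parts_basket")))
z=lower("parts_basket",bpose(.043),[.08,.065,.05,.035,.022,.014,.009,.007,.0057,.0047,.004,.0033],k,lim=5); st("end")
if z is not None and z<.0045:
    r.line_to(tcp("parts_basket",bpose(.043),.0041),k,rate=.04); r.grip(.2); r.grip(.35); p=np.array(r.observe()["ee_pos"]); r.line_to(p+[0,0,.12],rate=.2); r.move_ptp([.5,.05,.3],quat(.1+np.pi/2)); st("clear")
    for c in("top","side"): cv2.imwrite(f"pics/fin_{c}.png",read_camera(c))
    look("fin",[(c,bpose(0)+[.03],[("parts_basket",bpose(.043)+[.004]),("cassette",bpose(-.0456)+[.016]),("rest",bpose(-.046)+[.004])]) for c in("top","side")],0)
```

```text
0.08 [-0.4 -0.1 -3.3] 0.065 [-0.3 -0.2 -4.3] 0.05 [-0.2 -0.5 -4.5] 0.035 [ 0.   0.4 -4.8] 0.022 [ 0.2 -0.4 -4.4] 0.014 [ 0.9  0.3 -4.5] 0.009 [ 0.9 -1.3 -4.9] 0.007 [ 0.2  0.  -5.2] 0.0057 [ 1.1 -0.7 -4.5] 0.0047 [-0.4  1.  -5.1] 0.004 [-2.4  1.6  0.3] 0.0033 [-6.9  2.4 14. ] CONTACT
end t 41.88 pos [ 0.4777 -0.3471  0.0584] F [-6.9  2.4 14. ] M [0.64 1.33 0.  ] w 0.133
clear t 45.23 pos [0.5001 0.0487 0.2994] F [-0.5  0.   0.1] M [ 0.14 -0.13  0.03] w 0.35
top crop origin 467 251
side crop origin 363 149
```

View pics/fin_look.png

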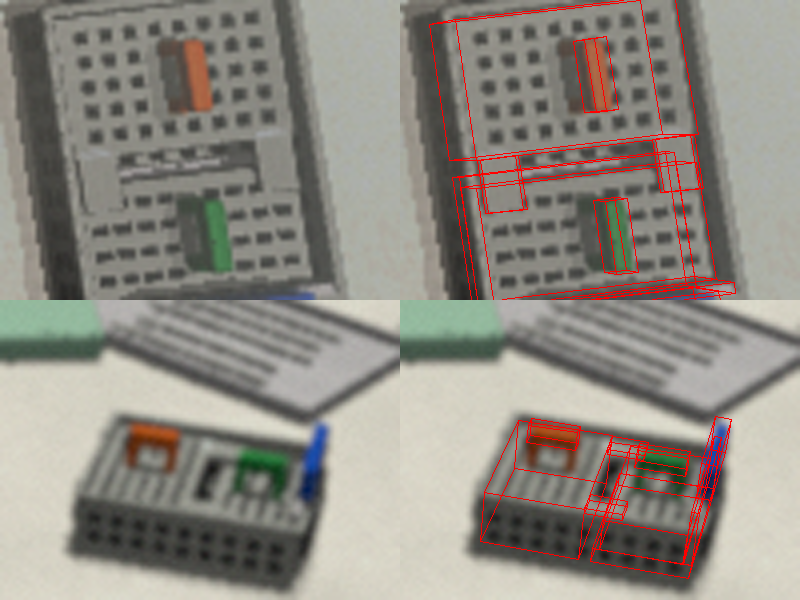

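The final view shows all three packed and level. The lugs, at crop (83–120, 157–210) and (258–295, 137–190), lap over the cassette lid. I'm handing the job in.

Run:
```python
from h import *
r.pause(.3); r.sign_off(); st("done")
```

```text
the job is handed in; nothing more can be done
the job is handed in; nothing more can be done
```

The job is done and handed in at about 46 s of robot time. I packed the silver rest first, then the cassette, then the parts basket, and left the purple look-alike alone.

- **Rest:** it touched the basket floor at the expected height. I then slid it 3 mm until its upright pressed on the near end wall at about 8 N.
- **Cassette:** it touched down on the rest's foot at the expected 16 mm. I pushed it towards the upright first and felt no clear contact (under 2 N), so a gap of about 1 mm may remain there.
- **Parts basket:** it touched the floor at the expected 4 mm. In the last pictures it sits level, with both lugs over the cassette lid.
- **Force:** the highest wrist force I printed was about 21 N, while seating the cassette.
- **Tape roll, bottle and bowl:** I never reached for these and kept my moves away from them. I did not check them again in a final full picture.
- **Camera disagreement:** the side camera showed tall edges about 2 pixels lower than my model throughout. The top camera and the contact heights agreed with the model, so I relied on those.

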